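# Load the test cell and hold the inspection flap at the mark

### The job

Stack the test cell in the round pocket of the inspection stand: the steel body at the bottom, then the white spacer ring, then the top disc with its stud up, each seated level and fully home. Then take the bar of the hinged flap, swing it over from its open rest until its pointer lines up with the index clip on the quadrant, and finish while still holding it there; the flap falls if let go. Leave the index clip and everything else on the bench alone.

Things in the scene. Friction and masses are not known exactly. Their poses are not given: they have to be found in the camera images.
- stand: fixed inspection stand: grey base plate 220 x 200 x 12 mm with two curved aluminium cheeks, 44 mm high above the plate, forming a round pocket of 51 mm bore (flared to 60 mm in the top 8 mm), 72 mm outside. Origin on the bench under the pocket's centre, z up, x parallel to the flap's hinge, +y towards the hinge
- pocket (a point): centre of the pocket's floor (top of the base plate, 12 mm above the bench); axes as stand. The cheeks stand on its +x and -x sides and leave open slots about 32 mm wide on its +y and -y sides for the fingers, so parts gripped by their outside are put in with the fingers closing along this y
- hinge (a point): middle of the flap's horizontal hinge line, fixed on the stand, 95 mm from the pocket centre on its +y side, 60 mm above the bench; axes as stand, x along the hinge. Hinge posts 72 mm high stand on this line, 75 mm away on the +x side and 90 mm on the -x side
- flap (a joint): angle of the flap, rad: 0 = level over the pocket, 1.57 = upright, 2.1 = leaning open on its stop, where it starts. It swings freely and falls if let go (about 0.3 kg, almost no friction). Aluminium frame with a clear pane, 140 mm wide, reaching 120 mm from the hinge, with a steel U bar on its free edge
- bar (a point): middle of the flap's grip bar: round, 10 mm thick, 104 mm long, parallel to the hinge, 45 mm off the frame's edge. At flap angle a it is at (0, -165 cos a, 165 sin a) mm from hinge in its axes. Pinched from above across the stand's y, it turns between the fingers as the flap swings, so the tool can keep pointing down
- pointer (a point): tip of the dark pointer blade that turns with the flap, 91 mm from the hinge line and 103 mm along +x from the flap's middle, beside the graduated quadrant; its y axis turns with the flap
- index (a joint): angle at which the index clip is set on the quadrant, rad, in the same measure as flap (0.55 to 1.0): the flap is at the mark when flap equals index. Stiff; do not shift it
- mark (a point): inner dark tip of the index clip, a small steel block 12 x 20 x 10 mm clamped on the rim of the quadrant, a steel arc plate round the hinge line, 94 mm to the stand's +x side, reaching 150 mm above the bench (the clip up to 160 mm): pass round it, not across it. 93 mm from the hinge line; the pointer tip faces it when the flap is at the mark
- cell_body: the test cell's lower part, a solid steel cylinder 46 mm diameter, 22 mm high, about 0.2 kg, with a dark round centre on top; origin at the centre of its underside, z up. Starts loose on the bench
- spacer: white plastic ring, 46 mm outside, 24 mm hole, 12 mm high, about 30 g; origin at the centre of its underside, z up. Starts loose on the bench
- top_disc: aluminium disc 46 mm diameter, 8 mm thick, with a central grip stud 14 mm diameter rising 16 mm above it (24 mm overall), 80 g; origin at the centre of its underside, z up. Starts loose on the bench, stud up
- wash_bottle_a: bystander: white plastic wash bottle, 64 mm wide, 205 mm high with a bent spout; leave it alone
- wash_bottle_b: bystander: a second wash bottle like the first; leave it alone
- beaker: bystander: empty glass beaker, 66 mm wide, 90 mm high; leave it alone
- flask: bystander: conical glass flask, 90 mm wide at the foot, 145 mm high; leave it alone
- spatula: bystander: flat-bladed steel spatula lying flat, 160 mm long; leave it alone
- oring_spare: bystander: small black rubber ring, 32 mm across, 7 mm high; not part of the job; leave it alone
- sample_jar: bystander: small amber glass jar, 44 mm wide, 50 mm high; leave it alone
Things that resemble listed ones, but are neither listed nor needed, are in the scene too. Of the things shaped like the spacer, the white one is meant. What is shaped like the cell_body but purple is not meant.

How it is judged:
By the outcome, as a careful person would: the job done as asked, in the order asked, and still so for the second after the job is handed in, while the arm keeps its last pose, push and grip.
It also fails if it takes over 72 s, if anything falls off the work surface, if the arm or the gripper's body presses on something with over 40 N, if the wrist force passes 120 N, or if a joint passes its speed limit or range.

### The arm

A 6-joint arm with a two-finger parallel gripper is mounted at the origin on the work surface. World frame = base frame: x ahead of the robot, y to its left, z up, the work surface at z = 0. Lengths are in m, angles in degrees, forces in N, time in s.
With the tool pointing down it reaches from about 0.3 to 0.75 m from the base axis. Payload 8.5 kg.
Tool frame: the origin (TCP) lies midway between the tips of the shut fingers; the grasp point (between the pads) lies 19 mm behind it; z points along the fingers, y is the line along which they close (so a half turn about z gives the same grasp; the last joint's range is limited). The gripper opens to 85 mm and grips with 20 to 120 N. Pads are 22 mm wide; open, the fingers measure 114 mm over their backs; the gripper's body (76 mm by 85 mm) begins 54 mm behind the grasp point. The pads swing forward as they close: fully open they stand 13 mm farther back than shut.
Start: joints at [64.67, 21.807, 74.336, -0, 83.858, -12.336], TCP at [0.124, 0.536, 0.231] pointing down, gripper open.
Joint ranges: [-178.18, 178.18], [-50.72, 133.34], [12.68, 142.11], [-81.47, 261.47], [9.98, 163.14], [-165.26, 165.26]. Speed limits (degrees/s): [136.94, 136.94, 180, 180, 180, 180].

### API

Orientations are given as a 3x3 rotation matrix whose columns are the frame's x, y, z axes.
In Python, from rig import env, get_image, close_job gives the robot as it stands.
- The arm moves only by the tool step_arm, never from a script. Its argument "targets" is a list of rows, each a list of 2 entries, a list of its own where there are three numbers: the shift along the tool's x, y, z as a fraction of full scale, then the turn, a rotation vector about the tool's x, y, z as a fraction of full scale. In form: [[[x, y, z], [wx, wy, wz]], ...]. A call has 1 to 10 rows; each row is the pose to reach, as a shift and turn from the pose commanded when the call began, along the tool's axes at that moment; what a row does not reach only later rows make up. Full scale, the value 1, is 0.3 m for a shift and 45 degrees for a turn. A row lasts 1/12 s, in which the tool goes at most 41.7 mm and 7.16 degrees, less where a joint would pass 70% of its speed; a pose out of reach is approached as far as the arm can. A call with a number of a shift or a turn outside -1 to 1 is refused whole. A call with a gripper value outside its range is refused whole. "jaw" is the finger opening in mm, from 0 to 85.4, set as the call begins (left out, the last holds). The fingers move at their own pace and stop on an object; "grip_force" is the grip in N (left out, the last holds). Time passes only in rows, so rows that repeat a pose let the fingers close. It gives the time, the measured TCP pose, the force, the opening and the grip force at its end, in the units of the state.
- env.observe(): the state, without advancing time (a new reading comes with each control period).
- get_image(name): name is "scene" or "side" or "wrist"; returns a dict with "img" (480x640x3 uint8, red, green, blue), "z_map" (480x640 float32, m along the optical axis (not along the pixel's ray), 0 where there is no reading), "intrinsics" (3x3 intrinsics, pixels), "rvec" (rotation vector, rad) and "tvec" (3), from world to camera coordinates, as OpenCV has them. Camera axes: x right, y down, z forward; pixel columns grow to the right and rows downward; lengths in m; the calibration is good to about 2 mm. A picture is of the moment at which its call begins.
- close_job(): hands the job in; it is judged then, once.
The state is a dict: "time_s": time; "q": joint angles; "qvel": joint speeds; "joint_efforts": joint torques, N m; "position": TCP position; "tool_rot": TCP orientation; "ft_force": force on the tool from outside, world axes, zero at the start; "wrist_torque": the same for the moment, N m; "grip_width": finger opening in m; "gripper_force": force on a finger pad.
Only numpy, scipy, OpenCV 4.12 (cv2) and the standard library are available. Lean on these libraries where they do the work, as an engineer would, in place of code of your own. Each camera call takes 0.05 s, during which the arm holds its last target. There are 200 camera calls.

## Working session

There is one attempt and no reset: what is moved stays moved. The work goes in short steps, Python scripts to look and compute and a tool call to move; the robot and the scene stay as the last step left them, time stands still between calls to the robot, and variables do not carry over. Pictures are saved under pics/ and viewed, at most 10 in all, crops included, and the job is handed in when it is done.

Besides the shell and the picture viewer there is one more tool, called after "Request:" as name(argument=value, ...), one argument or row to a line, values as JSON. step_arm: Moves the arm, as the interface text tells. Its arguments: {"type":"object","properties":{"targets":{"type":"array","items":{"type":"array"}},"jaw":{"type":"number"},"grip_force":{"type":"number"}},"required":["targets"]}

```bash
ls; mkdir -p pics; cat > h.py <<'E'
import numpy as np, cv2, pickle
from rig import env, get_image, close_job
def snap(name,tag):
    d=get_image(name); pickle.dump(d,open(f'pics/{tag}.pkl','wb'))
    cv2.imwrite(f'pics/{tag}.png',d['img'][:,:,::-1]); return d
def load(tag): return pickle.load(open(f'pics/{tag}.pkl','rb'))
def cam(d):
    R,_=cv2.Rodrigues(np.array(d['rvec'],float)); return R,np.array(d['tvec'],float).ravel(),np.array(d['intrinsics'])
def ray(d,u,v,z=None):
    """point on pixel's ray at world height z, or from depth"""
    R,t,K=cam(d); r=np.linalg.inv(K)@[u,v,1]; c=-R.T@t; w=R.T@r
    s=d['z_map'][int(round(v)),int(round(u))] if z is None else (z-c[2])/w[2]
    return c+s*w
def cloud(d):
    R,t,K=cam(d); v,u=np.mgrid[:480,:640]; z=d['z_map']
    p=np.stack([(u-K[0,2])/K[0,0]*z,(v-K[1,2])/K[1,1]*z,z],-1)
    return (p-t)@R
def proj(d,p):
    R,t,K=cam(d); q=K@(R@np.array(p,float)+t); return q[:2]/q[2]
E
python3 - <<'E'
from h import *
a=snap('scene','s0');b=snap('side','d0');c=snap('wrist','w0')
for d in(a,b,c):
    R,t,K=cam(d);print(-R.T@t,R[2],K[0,0])
s=env.observe();print({k:np.round(s[k],3) for k in s})
E
```

```text
pics
[ 1.07864586 -0.64451762  0.76262432] [-0.49719943  0.56605928 -0.65754819] 476.5371187127677
[ 0.02943834 -0.60066693  0.84240742] [ 0.49543547  0.50840076 -0.70432404] 502.2653150194496
[0.04777824 0.55383601 0.37528015] [ 0.29463319 -0.06912434 -0.95310708] 392.47181876839153
{'time_s': np.float64(0.15), 'q': array([ 6.4670e+01,  2.1833e+01,  7.4372e+01,  1.0000e-03,  8.3858e+01,
       -1.2333e+01]), 'qvel': array([ 0.054, -0.094, -0.115, -0.049,  0.01 , -0.032]), 'joint_efforts': array([ 2.0000e-03, -4.4862e+01, -2.3134e+01, -0.0000e+00,  4.0000e-03,
       -0.0000e+00]), 'position': array([0.124, 0.536, 0.231]), 'tool_rot': array([[-0.974,  0.225, -0.   ],
       [ 0.225,  0.974, -0.001],
       [ 0.   , -0.001, -1.   ]]), 'ft_force': array([ 0.303, -0.033, -0.092]), 'wrist_torque': array([-0.023, -0.018,  0.01 ]), 'gripper_force': np.float64(0.0), 'grip_width': np.float64(0.086)}
```

View pics/s0.png

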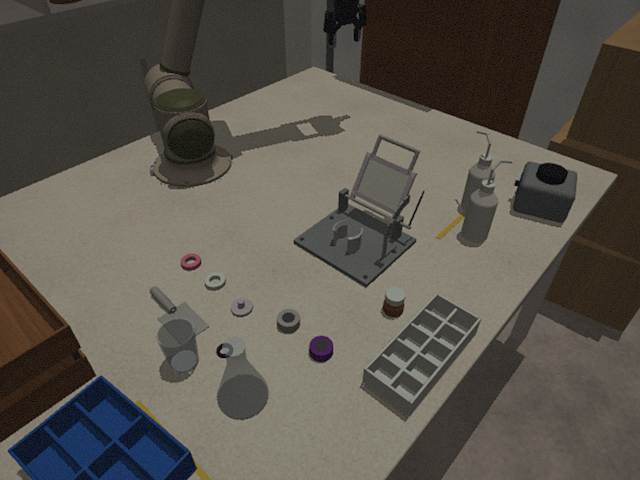

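View pics/d0.png

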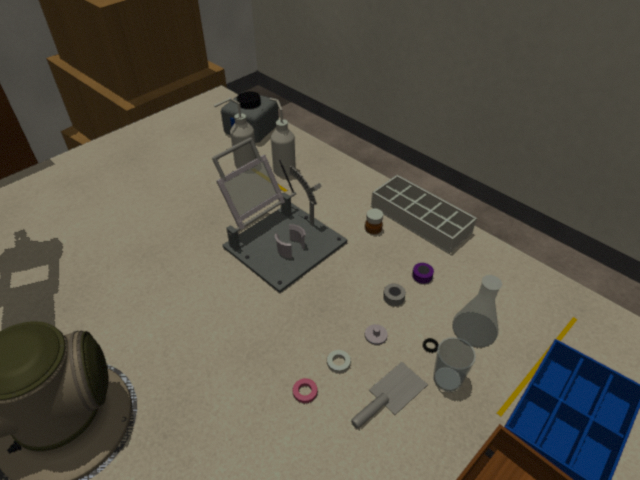

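Scene view: ring-shaped candidates are a pink ring (190,262) and a white ring (215,282), and the white one fits the spacer. The steel cylinder (288,320) fits cell_body, while the purple one (321,348) is excluded. The disc with a stud is at (241,307). The stand is around (350,240) with its flap open. I'll confirm these in a crop and measure.

```bash
python3 - <<'E'
from h import *
a=load('s0');b=load('d0')
A=cv2.resize(a['img'][230:380,160:360],(800,600),interpolation=cv2.INTER_CUBIC)[:,:,::-1]
B=cv2.resize(b['img'][220:420,280:480],(600,600),interpolation=cv2.INTER_CUBIC)[:,:,::-1]
im=np.hstack([cv2.resize(A,(450,338)),cv2.resize(B,(338,338))])
A2=cv2.resize(a['img'][120:290,285:445],(400,262*425//262),interpolation=cv2.INTER_CUBIC)[:,:,::-1]
cv2.imwrite('pics/crop1.png',im)
# cylinder clusters from clouds
for tag,d in(('s',a),('d',b)):
    P=cloud(d)
    for n,us,ud,h in(('pink',(190,262),(305,390),.012),('white',(215,282),(339,360),.012),('disc',(241,307),(376,334),.008),('body',(288,320),(394,294),.022),('purple',(321,348),(423,272),.022)):
        u,v=us if tag=='s' else ud
        c=ray(d,u,v,h)
        m=(np.hypot(P[...,0]-c[0],P[...,1]-c[1])<.04)&(P[...,2]>h-.003)&(P[...,2]<h+.003)&(d['z_map']>0)
        q=P[m]; cc,r=cv2.minEnclosingCircle((q[:,:2]*1000).astype(np.float32))
        print(tag,n,c.round(3),m.sum(),np.round(cc,1),round(r,1),q[:,2].max().round(3))
E
```

```text
s pink [ 0.346 -0.261  0.012] 171 [ 339.6 -254. ] 24.1 0.015
s white [ 0.437 -0.262  0.012] 189 [ 428.6 -255.9] 23.9 0.015
s disc [ 0.529 -0.269  0.008] 236 [ 526.9 -265.8] 23.9 0.011
s body [ 0.633 -0.236  0.022] 333 [ 627.9 -230.1] 23.7 0.025
s purple [ 0.726 -0.242  0.022] 385 [ 720.9 -235.6] 23.6 0.025
d pink [ 0.338 -0.26   0.012] 272 [ 337.9 -257.5] 23.0 0.015
d white [ 0.427 -0.261  0.012] 239 [ 426.6 -258.3] 23.4 0.015
d disc [ 0.525 -0.27   0.008] 259 [ 525.2 -267.9] 24.1 0.011
d body [ 0.621 -0.237  0.022] 260 [ 626.5 -231.8] 23.8 0.025
d purple [ 0.714 -0.243  0.022] 227 [ 718.  -238.5] 24.1 0.024
```

View pics/crop1.png

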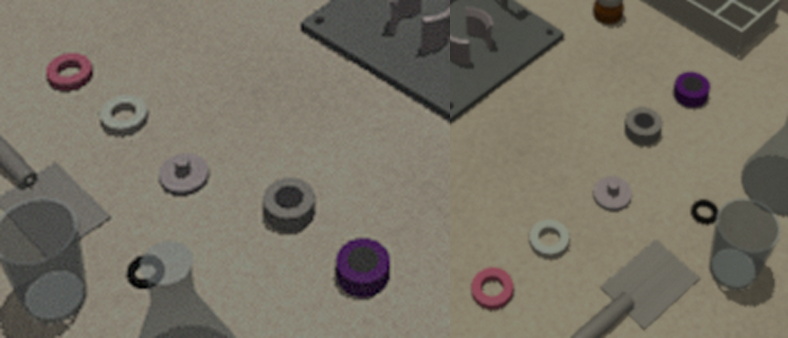

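The crop confirms it: white ring at (124,113), stud disc at (184,172), steel body at (289,205), with pink and purple excluded. Next I'll measure the stand.

```bash
python3 - <<'E'
from h import *
from scipy.optimize import least_squares
for tag,g in(('s0',(350,242)),('d0',(288,240))):
    d=load(tag);P=cloud(d);c=ray(d,*g,.03)
    near=(np.hypot(P[...,0]-c[0],P[...,1]-c[1])<.25)&(d['z_map']>0)
    q=P[near&(abs(P[...,2]-.012)<.004)][:,:2]*1000
    m=np.hypot(*(q-c[:2]*1000).T)<150
    print(tag,c.round(3),'plate',cv2.minAreaRect(q[m].astype(np.float32)))
    q=P[near&(abs(P[...,2]-.056)<.003)]
    q=q[np.hypot(*(q[:,:2]-c[:2]).T)<.06][:,:2]*1000
    # inner 30 outer 36 ring
    f=lambda x:np.maximum(abs(np.hypot(*(q-x).T)-33)-2.5,0)
    r=least_squares(f,c[:2]*1000,loss='soft_l1');print(len(q),'cheek',r.x,r.cost)
d=load('s0');e=load('d0')
A=cv2.resize(d['img'][125:285,290:440],(560,600),interpolation=cv2.INTER_CUBIC)[:,:,::-1]
cv2.imwrite('pics/crop2.png',A)
E
```

```text
s0 [0.582 0.019 0.03 ] plate ((571.5137329101562, 52.40336608886719), (222.16122436523438, 201.7040557861328), 0.631682276725769)
94 cheek [568.01042882  27.26045938] 28.491021374663166
d0 [0.568 0.034 0.03 ] plate ((570.2991333007812, 50.18678283691406), (221.43702697753906, 203.06430053710938), 0.7288011908531189)
87 cheek [564.81569124  24.02375968] 15.563979663854049
```

View pics/crop2.png

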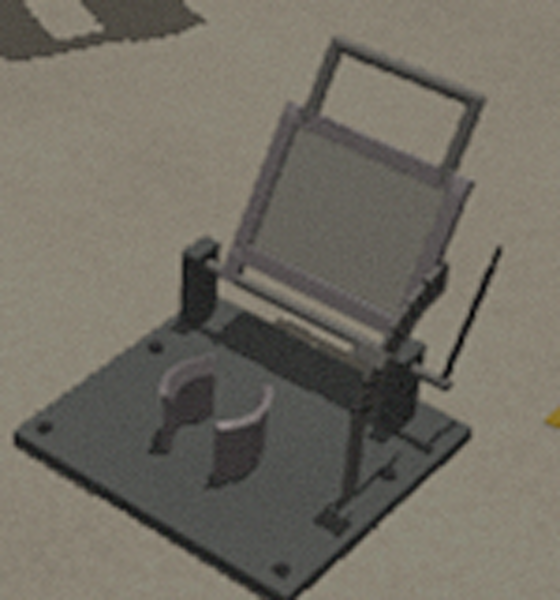

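```bash
cat >> h.py <<'E'
PK=np.array([.5664,.0257,.012]); YAW=np.radians(.68)
RS=np.array([[np.cos(YAW),-np.sin(YAW),0],[np.sin(YAW),np.cos(YAW),0],[0,0,1]])
def stand(p): return (np.asarray(p)-[PK[0],PK[1],0])@RS
def world(p): return RS@np.asarray(p)+[PK[0],PK[1],0]
RT=RS@np.diag([-1.,1,-1])
def go(p,s=None):
    from scipy.spatial.transform import Rotation as Ro
    s=s or env.observe(); R=s['tool_rot']
    print('shift',(R.T@(np.array(p)-s['position'])/.3).round(4),'turn',(Ro.from_matrix(R.T@RT).as_rotvec(degrees=True)/45).round(4))
E
python3 - <<'E'
from h import *
for tag in('s0','d0'):
    d=load(tag);S=stand(cloud(d).reshape(-1,3)).reshape(480,640,3)*1000
    y=S[...,1]-95;z=S[...,2]-60;r=np.hypot(y,z);a=np.arctan2(z,-y)
    m=(abs(S[...,0]-94)<16)&(r>70)&(r<125)&(a>.2)&(a<1.3)&(d['z_map']>0)
    for lo in np.arange(70,120,6):
        k=m&(r>=lo)&(r<lo+6)
        if k.sum(): print(tag,lo,k.sum(),a[k].min().round(2),np.median(a[k]).round(2),a[k].max().round(2),np.median(S[...,0][k]).round(0))
for tag,pts in(('s0',dict(beaker=(183,362),flask=(242,395),jar=(393,310),oring=(224,350),hl=(0,0))),('d0',dict(beaker=(449,380),flask=(473,330),oring=(430,345)))):
    d=load(tag)
    for n,p in pts.items(): print(tag,n,ray(d,*p,0).round(3))
go([.627,-.231,.231])
E
```

```text
s0 70 30 0.29 0.83 1.29 95.0
s0 76 34 0.24 0.84 1.26 96.0
s0 82 72 0.24 0.83 1.3 95.0
s0 88 12 0.33 1.09 1.25 95.0
s0 94 3 0.73 0.77 0.77 107.0
s0 100 5 0.68 0.71 0.77 98.0
s0 106 40 0.67 0.72 0.76 99.0
s0 112 4 0.73 0.75 0.75 106.0
d0 70 39 0.21 0.75 1.28 92.0
d0 76 50 0.21 0.69 1.27 92.0
d0 82 74 0.24 0.87 1.29 92.0
d0 88 29 0.26 0.67 1.1 92.0
d0 94 8 0.65 0.7 0.74 88.0
d0 100 12 0.65 0.7 0.74 89.0
d0 106 32 0.65 0.69 0.73 96.0
d0 112 6 0.69 0.72 0.74 98.0
s0 beaker [ 0.545 -0.426  0.   ]
s0 flask [ 0.678 -0.397  0.   ]
s0 jar [ 0.763 -0.059  0.   ]
s0 oring [ 0.58  -0.358  0.   ]
s0 hl [-2.165  0.308  0.   ]
d0 beaker [ 0.547 -0.43   0.   ]
d0 flask [ 0.676 -0.399  0.   ]
d0 oring [ 0.585 -0.359  0.   ]
shift [-2.2099e+00 -2.1128e+00  1.2000e-03] turn [-0.0013 -0.0005 -0.3039]
```

Request:
step_arm(
  targets=[
    [[-1, -0.956, 0], [0, 0, -0.304]],
    [[-1, -0.956, 0], [0, 0, -0.304]],
    [[-1, -0.956, 0], [0, 0, -0.304]],
    [[-1, -0.956, 0], [0, 0, -0.304]],
    [[-1, -0.956, 0], [0, 0, -0.304]],
    [[-1, -0.956, 0], [0, 0, -0.304]],
    [[-1, -0.956, 0], [0, 0, -0.304]],
    [[-1, -0.956, 0], [0, 0, -0.304]],
    [[-1, -0.956, 0], [0, 0, -0.304]],
    [[-1, -0.956, 0], [0, 0, -0.304]],
  ],
  jaw=85,
)

```text
time_s: 0.98
position: [0.35, 0.19, 0.2314]
tool_rot: [[-1.0, -0.012, 0.0], [-0.012, 1.0, 0.0], [-0.0, 0.0, -1.0]]
ft_force: [0.6, 0.8, 0.8]
grip_width: 0.0851
gripper_force: 0.0
```

```bash
python3 - <<'E'
from h import *
go([.627,-.231,.12]);print(env.observe()['time_s'],env.observe()['position'])
E
```

```text
shift [-0.9062 -1.4144  0.3714] turn [0.0001 0.0002 0.0002]
0.9833 [0.35004731 0.1900135  0.23140032]
```

Request:
step_arm(
  targets=[
    [[-0.64, -1, 0], [0, 0, 0]],
    [[-0.64, -1, 0], [0, 0, 0]],
    [[-0.64, -1, 0], [0, 0, 0]],
    [[-0.64, -1, 0], [0, 0, 0]],
    [[-0.64, -1, 0], [0, 0, 0]],
    [[-0.64, -1, 0], [0, 0, 0]],
    [[-0.64, -1, 0.1], [0, 0, 0]],
    [[-0.64, -1, 0.15], [0, 0, 0]],
    [[-0.64, -1, 0.2], [0, 0, 0]],
    [[-0.64, -1, 0.2], [0, 0, 0]],
  ],
)

```text
time_s: 1.82
position: [0.5453, -0.1094, 0.1653]
tool_rot: [[-1.0, -0.008, -0.007], [-0.008, 1.0, 0.002], [0.007, 0.002, -1.0]]
ft_force: [-1.1, 0.2, -1.4]
grip_width: 0.085
gripper_force: 0.0
```

```bash
python3 - <<'E'
from h import *
go([.627,-.231,.09]);print(env.observe()['position'])
E
```

```text
shift [-0.271  -0.408   0.2482] turn [ 0.0032 -0.0094 -0.0049]
[ 0.54528535 -0.10944478  0.16534715]
```

Request:
step_arm(
  targets=[
    [[-0.27, -0.408, 0.25], [0, 0, 0]],
    [[-0.27, -0.408, 0.25], [0, 0, 0]],
    [[-0.27, -0.408, 0.25], [0, 0, 0]],
    [[-0.27, -0.408, 0.25], [0, 0, 0]],
    [[-0.27, -0.408, 0.25], [0, 0, 0]],
    [[-0.27, -0.408, 0.25], [0, 0, 0]],
    [[-0.27, -0.408, 0.25], [0, 0, 0]],
  ],
)

```text
time_s: 2.4
position: [0.6274, -0.2265, 0.0966]
tool_rot: [[-1.0, -0.012, -0.0], [-0.012, 1.0, 0.0], [0.0, 0.0, -1.0]]
ft_force: [0.2, -0.2, 0.6]
grip_width: 0.0851
gripper_force: 0.0
```

```bash
cat >> h.py <<'E'
def circ(d,c,h,tol=.004,hole=False):
    P=cloud(d); m=(np.hypot(P[...,0]-c[0],P[...,1]-c[1])<.04)&(abs(P[...,2]-h)<tol)&(d['z_map']>0)
    q=P[m]; cc,r=cv2.minEnclosingCircle((q[:,:2]*1000).astype(np.float32))
    print('circ n',m.sum(),'c',np.round(cc,1),'r',round(r,1),'z',np.median(q[:,2]).round(4)); return np.array(cc)/1000
E
python3 - <<'E'
from h import *
w=snap('wrist','w1'); c=circ(w,[.627,-.231],.022)
print(proj(w,[.627,-.231,.022]))
s=env.observe();print(s['position'],s['tool_rot'])
go([c[0],c[1],0.001]);go([.627,-.231,.001])
E
```

```text
circ n 4542 c [ 626.6 -231.1] r 23.0 z 0.0241
[312.00738464 259.59257785]
[ 0.62749617 -0.22620906  0.09730346] [[-9.99918175e-01 -1.27754223e-02  6.56547792e-04]
 [-1.27755701e-02  9.99918365e-01 -2.21447631e-04]
 [-6.53665107e-04 -2.29817283e-04 -9.99999760e-01]]
shift [ 0.0033 -0.0161  0.321 ] turn [-0.0003  0.0008  0.0012]
shift [ 0.0021 -0.0159  0.321 ] turn [-0.0003  0.0008  0.0012]
```

View pics/w1.png

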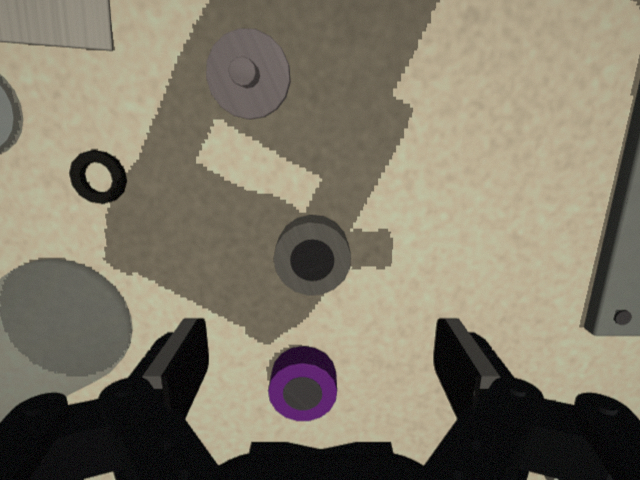

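The wrist view shows the steel body at (312,258) between the fingers, purple at (303,385) and the disc at (245,72). The measured centre agrees with the earlier fixes, so I'll descend.

Request:
step_arm(
  targets=[
    [[0.003, -0.016, 0.1], [0, 0, 0]],
    [[0.003, -0.016, 0.2], [0, 0, 0]],
    [[0.003, -0.016, 0.28], [0, 0, 0]],
    [[0.003, -0.016, 0.31], [0, 0, 0]],
    [[0.003, -0.016, 0.32], [0, 0, 0]],
    [[0.003, -0.016, 0.32], [0, 0, 0]],
    [[0.003, -0.016, 0.32], [0, 0, 0]],
  ],
)

```text
time_s: 3.03
position: [0.6276, -0.2321, 0.0025]
tool_rot: [[-1.0, -0.012, 0.003], [-0.012, 1.0, -0.002], [-0.003, -0.002, -1.0]]
ft_force: [0.4, 0.1, 0.1]
grip_width: 0.0852
gripper_force: 0.0
```

Request:
step_arm(
  targets=[
    [[0, 0, 0], [0, 0, 0]],
    [[0, 0, 0], [0, 0, 0]],
    [[0, 0, 0], [0, 0, 0]],
    [[0, 0, 0], [0, 0, 0]],
    [[0, 0, 0], [0, 0, 0]],
    [[0, 0, 0], [0, 0, 0]],
    [[0, 0, 0], [0, 0, 0]],
    [[0, 0, 0], [0, 0, 0]],
  ],
  jaw=35,
  grip_force=50,
)

```text
time_s: 3.7
position: [0.6272, -0.2322, 0.0015]
tool_rot: [[-1.0, -0.012, 0.001], [-0.012, 1.0, -0.001], [-0.001, -0.001, -1.0]]
ft_force: [-0.6, -0.2, 5.5]
grip_width: 0.0445
gripper_force: 51.0
```

Request:
step_arm(
  targets=[
    [[0, 0, -0.1], [0, 0, 0]],
    [[0, 0, -0.2], [0, 0, 0]],
    [[0.03, 0.05, -0.33], [0, 0, 0]],
    [[0.09, 0.16, -0.43], [0, 0, 0]],
    [[0.15, 0.28, -0.43], [0, 0, 0]],
    [[0.2, 0.4, -0.43], [0, 0, 0]],
    [[0.2, 0.45, -0.43], [0, 0, 0]],
    [[0.2, 0.45, -0.43], [0, 0, 0]],
    [[0.2, 0.45, -0.43], [0, 0, 0]],
  ],
)

```text
time_s: 4.45
position: [0.5652, -0.0972, 0.1297]
tool_rot: [[-1.0, -0.013, 0.0], [-0.013, 1.0, -0.0], [-0.0, -0.0, -1.0]]
ft_force: [-0.0, -0.9, -1.5]
grip_width: 0.0444
gripper_force: 51.6
```

```bash
python3 - <<'E'
from h import *
from scipy.optimize import least_squares
w=snap('wrist','w2'); P=cloud(w)
s=env.observe();print(s['position'],s['grip_width'])
for h,tol in((.056,.003),(.012,.003)):
    m=(np.hypot(P[...,0]-PK[0],P[...,1]-PK[1])<.045)&(abs(P[...,2]-h)<tol)&(w['z_map']>0)
    q=P[m]*1000;print(h,m.sum(),np.median(q[:,2]))
    if h>.05:
        f=lambda x:np.maximum(abs(np.hypot(*(q[:,:2]-x).T)-33)-2.8,0)
        r=least_squares(f,PK[:2]*1000,loss='soft_l1');print(r.x,r.cost)
        f=lambda x:np.hypot(*(q[:,:2]-x[:2]).T)-x[2]
        r=least_squares(f,[*PK[:2]*1000,33],loss='soft_l1');print(r.x)
E
```

```text
[ 0.56547486 -0.09814111  0.12947171] 0.044365896014107134
0.056 2135 57.378201986134556
[564.37649165  24.57670112] 652.409903608237
[564.23189545  25.05229492  31.09384668]
0.012 8311 13.922138496858183
```

View pics/w2.png

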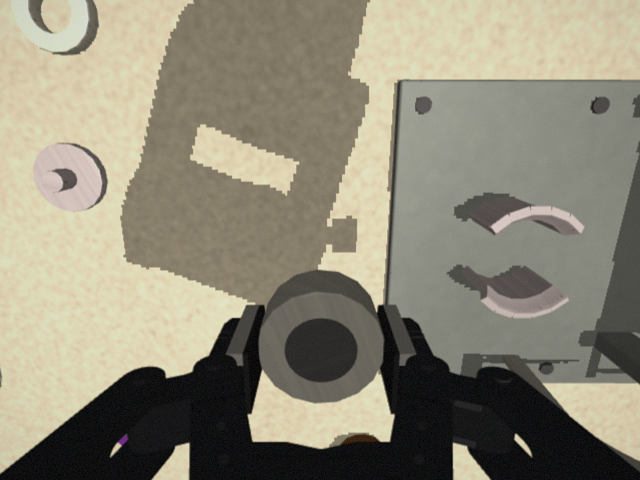

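The body is held level at (321,340), and both cheeks are clear at (535,215) and (525,300). I'll refine the pocket centre against the held part.

```bash
python3 - <<'E'
from h import *
from scipy.optimize import least_squares
for t in('w2','s0','d0'):
    w=load(t);P=cloud(w)
    n=(np.hypot(P[...,0]-PK[0],P[...,1]-PK[1])<.045)&(w['z_map']>0)
    hi=np.percentile(P[n][:,2],99.5) if t!='w2' else .0585
    for lo in(.0562,.057):
        m=n&(P[...,2]>lo)&(P[...,2]<.0605)
        q=P[m]*1000
        f=lambda x:np.maximum(abs(np.hypot(*(q[:,:2]-x).T)-33)-2.8,0)
        r=least_squares(f,PK[:2]*1000,loss='soft_l1')
        rr=np.hypot(*(q[:,:2]-r.x).T);print(t,m.sum(),r.x.round(2),r.cost.round(1),np.percentile(rr,[1,50,99]).round(1),hi.round(4))
w=load('w2');P=cloud(w)
m=(np.hypot(P[...,0]-.565,P[...,1]+.0985)<.03)&(abs(P[...,2]-.15)<.006)
print(np.median(P[m][:,2]));c=circ(w,[.565,-.0985],np.median(P[m][:,2]),.003)
m=(abs(P[...,2]-.0135)<.003)&(w['z_map']>0)
print(cv2.minAreaRect((P[m][:,:2]*1000).astype(np.float32)))
q=P[m]*1000;print(q.min(0),q.max(0))
E
```

```text
Traceback (most recent call last):
AttributeError: 'float' object has no attribute 'round'
```

```bash
python3 - <<'E'
from h import *
from scipy.optimize import least_squares
for t in('w2','s0','d0'):
    w=load(t);P=cloud(w)
    n=(np.hypot(P[...,0]-PK[0],P[...,1]-PK[1])<.045)&(w['z_map']>0)
    for lo in(.0545,.0562,.057):
        m=n&(P[...,2]>lo)&(P[...,2]<.0605)
        q=P[m]*1000
        f=lambda x:np.maximum(abs(np.hypot(*(q[:,:2]-x).T)-33)-2.8,0)
        r=least_squares(f,PK[:2]*1000,loss='soft_l1')
        rr=np.hypot(*(q[:,:2]-r.x).T);print(t,m.sum(),r.x.round(2),round(float(r.cost),1),np.percentile(rr,[1,50,99]).round(1))
w=load('w2');P=cloud(w)
m=(np.hypot(P[...,0]-.565,P[...,1]+.0985)<.03)&(abs(P[...,2]-.15)<.006)
print(np.median(P[m][:,2]));c=circ(w,[.565,-.0985],np.median(P[m][:,2]),.003)
m=(abs(P[...,2]-.0135)<.003)&(w['z_map']>0)
q=P[m]*1000;print(q.min(0),q.max(0))
E
```

```text
w2 2259 [564.71  25.19] 320.4 [27.7 31.3 36. ]
w2 1928 [564.93  25.66] 97.9 [28.7 31.7 35.7]
w2 1663 [564.98  25.91] 42.2 [29.  31.8 35.4]
s0 90 [567.86  27.14] 15.2 [27.1 31.4 35.3]
s0 55 [567.89  26.83] 1.4 [29.2 31.7 35.4]
s0 43 [567.86  26.99] 0.9 [29.4 31.7 35.5]
d0 63 [564.26  24.44] 6.2 [28.5 31.3 34.9]
d0 23 [563.36  23.39] 1.4 [28.9 31.1 33. ]
d0 16 [564.21  22.98] 0.3 [29.6 31.1 33.1]
0.15221801959270473
circ n 12186 c [558.3 -96.7] r 35.8 z 0.1523
[ 421.0937683  -288.61023138   10.50045644] [742.03937606 151.3571382   16.48846218]
```

```bash
python3 - <<'E'
from h import *
w=load('w2')
for z in(.150,.1522): print(ray(w,321,347,z))
P=cloud(w); g=w['img'].astype(int); hsv=cv2.cvtColor(w['img'],cv2.COLOR_RGB2HSV)
m=(np.hypot(P[...,0]-.565,P[...,1]+.0985)<.0215)&(abs(P[...,2]-.1522)<.002)
# edge rows along centre column & edge cols along centre row by z drop
z=w['z_map']; col=z[280:415,321]; row=z[347,240:400]
print([ (280+i,col[i].round(4)) for i in range(0,135,6)]); print([(240+i,row[i].round(4)) for i in range(0,160,5)])
s=env.observe(); print(s['position']); go([.565,.0257,.13])
E
```

```text
[ 0.56469066 -0.09641611  0.15      ]
[ 0.56331928 -0.09643653  0.1522    ]
[(280, np.float32(0.1433)), (286, np.float32(0.1388)), (292, np.float32(0.1336)), (298, np.float32(0.1337)), (304, np.float32(0.1336)), (310, np.float32(0.1342)), (316, np.float32(0.1345)), (322, np.float32(0.136)), (328, np.float32(0.136)), (334, np.float32(0.1378)), (340, np.float32(0.1388)), (346, np.float32(0.1381)), (352, np.float32(0.1407)), (358, np.float32(0.1411)), (364, np.float32(0.1412)), (370, np.float32(0.1418)), (376, np.float32(0.1423)), (382, np.float32(0.1433)), (388, np.float32(0.1449)), (394, np.float32(0.1456)), (400, np.float32(0.1452)), (406, np.float32(0.3283)), (412, np.float32(0.329))]
[(240, np.float32(0.1217)), (245, np.float32(0.1225)), (250, np.float32(0.123)), (255, np.float32(0.1322)), (260, np.float32(0.1401)), (265, np.float32(0.1401)), (270, np.float32(0.1389)), (275, np.float32(0.1391)), (280, np.float32(0.1393)), (285, np.float32(0.1394)), (290, np.float32(0.1374)), (295, np.float32(0.1398)), (300, np.float32(0.1385)), (305, np.float32(0.1387)), (310, np.float32(0.1388)), (315, np.float32(0.1388)), (320, np.float32(0.138)), (325, np.float32(0.1387)), (330, np.float32(0.1386)), (335, np.float32(0.1378)), (340, np.float32(0.1389)), (345, np.float32(0.1387)), (350, np.float32(0.1377)), (355, np.float32(0.1389)), (360, np.float32(0.1401)), (365, np.float32(0.1392)), (370, np.float32(0.1397)), (375, np.float32(0.1388)), (380, np.float32(0.1388)), (385, np.float32(0.1343)), (390, np.float32(0.1247)), (395, np.float32(0.1215))]
[ 0.56547486 -0.09814111  0.12947171]
shift [-0.0035  0.4128 -0.002 ] turn [-0.0007  0.0006  0.0006]
```

Request:
step_arm(
  targets=[
    [[-0.001, 0.1, 0], [0, 0, 0]],
    [[-0.001, 0.22, 0], [0, 0, 0]],
    [[-0.001, 0.32, 0], [0, 0, 0]],
    [[-0.001, 0.38, 0], [0, 0, 0]],
    [[-0.001, 0.41, 0], [0, 0, 0]],
    [[-0.001, 0.41, 0.1], [0, 0, 0]],
    [[-0.001, 0.41, 0.2], [0, 0, 0]],
    [[-0.001, 0.41, 0.2], [0, 0, 0]],
    [[-0.001, 0.41, 0.2], [0, 0, 0]],
  ],
)

```text
time_s: 5.25
position: [0.5639, 0.0241, 0.0686]
tool_rot: [[-1.0, -0.011, -0.003], [-0.011, 1.0, 0.0], [0.003, 0.0, -1.0]]
ft_force: [0.5, -0.1, 0.4]
grip_width: 0.0439
gripper_force: 51.7
```

```bash
python3 - <<'E'
from h import *
s=env.observe();print(s['position'],s['ft_force']);go([.566,.025,.0145])
E
```

```text
[0.56394681 0.02410335 0.06862942] [ 0.51276913 -0.12591714  0.44468543]
shift [-0.0074  0.0029  0.1804] turn [ 0.0003 -0.0034 -0.0017]
```

Request:
step_arm(
  targets=[
    [[-0.006, 0.003, 0.04], [0, 0, 0]],
    [[-0.006, 0.003, 0.07], [0, 0, 0]],
    [[-0.006, 0.003, 0.1], [0, 0, 0]],
    [[-0.006, 0.003, 0.13], [0, 0, 0]],
    [[-0.006, 0.003, 0.155], [0, 0, 0]],
    [[-0.006, 0.003, 0.17], [0, 0, 0]],
    [[-0.006, 0.003, 0.175], [0, 0, 0]],
    [[-0.006, 0.003, 0.18], [0, 0, 0]],
    [[-0.006, 0.003, 0.18], [0, 0, 0]],
  ],
)

```text
time_s: 6.0
position: [0.5659, 0.0262, 0.0154]
tool_rot: [[-1.0, -0.012, 0.0], [-0.012, 1.0, -0.0], [-0.0, -0.0, -1.0]]
ft_force: [-0.4, 0.1, -0.6]
grip_width: 0.044
gripper_force: 51.7
```

Request:
step_arm(
  targets=[
    [[0, 0, 0.004], [0, 0, 0]],
    [[0, 0, 0.006], [0, 0, 0]],
    [[0, 0, 0.006], [0, 0, 0]],
  ],
)

```text
time_s: 6.25
position: [0.5658, 0.0262, 0.0136]
tool_rot: [[-1.0, -0.012, 0.0], [-0.012, 1.0, -0.0], [-0.0, -0.0, -1.0]]
ft_force: [-0.0, 0.3, -0.9]
grip_width: 0.0444
gripper_force: 51.7
```

Request:
step_arm(
  targets=[
    [[0, 0, 0], [0, 0, 0]],
    [[0, 0, 0], [0, 0, 0]],
    [[0, 0, 0], [0, 0, 0]],
    [[0, 0, 0], [0, 0, 0]],
    [[0, 0, 0], [0, 0, 0]],
    [[0, 0, 0], [0, 0, 0]],
  ],
  jaw=80,
)

```text
time_s: 6.75
position: [0.5658, 0.0262, 0.0136]
tool_rot: [[-1.0, -0.012, 0.0], [-0.012, 1.0, -0.0], [-0.0, -0.0, -1.0]]
ft_force: [0.1, 0.0, 0.6]
grip_width: 0.0801
gripper_force: 0.0
```

Next I'll raise and go to the spacer at (427.5,-257.5).

Request:
step_arm(
  targets=[
    [[0, 0, -0.1], [0, 0, 0]],
    [[0, 0, -0.22], [0, 0, 0]],
    [[0.03, -0.06, -0.33], [0, 0, 0]],
    [[0.07, -0.16, -0.38], [0, 0, 0]],
    [[0.13, -0.28, -0.38], [0, 0, 0]],
    [[0.2, -0.4, -0.38], [0, 0, 0]],
    [[0.26, -0.52, -0.38], [0, 0, 0]],
    [[0.32, -0.65, -0.38], [0, 0, 0]],
    [[0.38, -0.78, -0.38], [0, 0, 0]],
    [[0.42, -0.88, -0.36], [0, 0, 0]],
  ],
)

```text
time_s: 7.58
position: [0.4418, -0.2417, 0.1225]
tool_rot: [[-1.0, -0.011, 0.002], [-0.011, 1.0, -0.002], [-0.002, -0.002, -1.0]]
ft_force: [1.4, -0.2, 0.5]
grip_width: 0.0797
gripper_force: 0.0
```

```bash
python3 - <<'E'
from h import *
w=snap('wrist','w3'); P=cloud(w)
s=env.observe();print(s['position']);go([.427,-.2585,.09])
# pocket contents from scene/side: body top expected z .034
for n in('scene','side'):
    d=snap(n,'p1'+n);P=cloud(d);m=(np.hypot(P[...,0]-.5655,P[...,1]-.0255)<.016)&(d['z_map']>0)
    print(n,m.sum(),np.percentile(P[m][:,2],[5,50,95]).round(4))
E
```

```text
[ 0.44034978 -0.24621486  0.12097328]
shift [ 0.0448 -0.0403  0.1034] turn [-0.0033 -0.0002 -0.0052]
scene 77 [0.0326 0.0347 0.0365]
side 35 [0.0299 0.0327 0.0353]
```

Request:
step_arm(
  targets=[
    [[0.045, -0.03, 0.1], [0, 0, 0]],
    [[0.045, -0.03, 0.1], [0, 0, 0]],
    [[0.045, -0.03, 0.1], [0, 0, 0]],
    [[0.045, -0.03, 0.1], [0, 0, 0]],
  ],
  jaw=85,
)

```text
time_s: 8.07
position: [0.4304, -0.2478, 0.0924]
tool_rot: [[-1.0, -0.013, 0.001], [-0.013, 1.0, -0.0], [-0.001, -0.0, -1.0]]
ft_force: [0.4, 0.3, -0.1]
grip_width: 0.0848
gripper_force: 0.0
```

```bash
python3 - <<'E'
from h import *
w=snap('wrist','w4'); c=circ(w,[.427,-.258],.0135,.003)
P=cloud(w);g=w['img'].astype(int)
m=(np.hypot(P[...,0]-.427,P[...,1]+.258)<.035)&(abs(P[...,2]-.0135)<.0035);print(g[m].mean(0))
s=env.observe();print(s['position']);go([c[0],c[1]-.0012,.0005])
E
```

```text
circ n 3184 c [ 426.6 -257.3] r 23.0 z 0.0139
[123.33333333 117.6588785  103.3046729 ]
[ 0.43057166 -0.24797267  0.09258041]
shift [ 0.0141 -0.0347  0.307 ] turn [-0.0012  0.0016  0.0016]
```

Request:
step_arm(
  targets=[
    [[0.014, -0.035, 0.1], [0, 0, 0]],
    [[0.014, -0.035, 0.2], [0, 0, 0]],
    [[0.014, -0.035, 0.27], [0, 0, 0]],
    [[0.014, -0.035, 0.3], [0, 0, 0]],
    [[0.014, -0.035, 0.307], [0, 0, 0]],
    [[0.014, -0.035, 0.307], [0, 0, 0]],
    [[0.014, -0.035, 0.307], [0, 0, 0]],
  ],
)

```text
time_s: 8.7
position: [0.4263, -0.2594, 0.0007]
tool_rot: [[-1.0, -0.012, 0.002], [-0.012, 1.0, -0.002], [-0.002, -0.002, -1.0]]
ft_force: [-0.5, -0.4, -0.4]
grip_width: 0.0848
gripper_force: 0.0
```

Request:
step_arm(
  targets=[
    [[0, 0, 0], [0, 0, 0]],
    [[0, 0, 0], [0, 0, 0]],
    [[0, 0, 0], [0, 0, 0]],
    [[0, 0, 0], [0, 0, 0]],
    [[0, 0, 0], [0, 0, 0]],
    [[0, 0, 0], [0, 0, 0]],
    [[0, 0, 0], [0, 0, 0]],
    [[0, 0, 0], [0, 0, 0]],
  ],
  jaw=35,
  grip_force=25,
)

```text
time_s: 9.37
position: [0.4257, -0.2592, 0.0003]
tool_rot: [[-1.0, -0.012, 0.001], [-0.012, 1.0, -0.001], [-0.001, -0.001, -1.0]]
ft_force: [0.2, 0.7, 8.0]
grip_width: 0.045
gripper_force: 24.4
```

Request:
step_arm(
  targets=[
    [[0, 0, -0.1], [0, 0, 0]],
    [[0, 0, -0.22], [0, 0, 0]],
    [[-0.04, 0.08, -0.33], [0, 0, 0]],
    [[-0.09, 0.18, -0.4], [0, 0, 0]],
    [[-0.15, 0.3, -0.4], [0, 0, 0]],
    [[-0.21, 0.42, -0.4], [0, 0, 0]],
    [[-0.27, 0.54, -0.4], [0, 0, 0]],
    [[-0.33, 0.66, -0.4], [0, 0, 0]],
    [[-0.39, 0.78, -0.4], [0, 0, 0]],
    [[-0.44, 0.88, -0.4], [0, 0, 0]],
  ],
)

```text
time_s: 10.2
position: [0.5549, 0.0092, 0.1197]
tool_rot: [[-1.0, -0.013, 0.0], [-0.013, 1.0, 0.0], [-0.0, 0.0, -1.0]]
ft_force: [1.2, -1.2, -0.1]
grip_width: 0.0446
gripper_force: 25.9
```

Request:
step_arm(
  targets=[
    [[-0.034, 0.064, 0], [0, 0, 0]],
    [[-0.034, 0.064, 0], [0, 0, 0]],
    [[-0.034, 0.064, 0], [0, 0, 0]],
    [[-0.034, 0.064, 0.1], [0, 0, 0]],
    [[-0.034, 0.064, 0.1], [0, 0, 0]],
    [[-0.034, 0.064, 0.1], [0, 0, 0]],
    [[-0.034, 0.064, 0.1], [0, 0, 0]],
  ],
)

```text
time_s: 10.78
position: [0.5644, 0.0251, 0.0903]
tool_rot: [[-1.0, -0.011, 0.0], [-0.011, 1.0, -0.0], [-0.0, -0.0, -1.0]]
ft_force: [0.0, -0.5, -0.5]
grip_width: 0.0452
gripper_force: 26.0
```

```bash
python3 - <<'E'
from h import *
s=env.observe();print(s['position'],s['ft_force'],s['grip_width']);go([.5645,.0258,.0355])
w=snap('wrist','w5')
E
```

```text
[0.56437198 0.02505954 0.09031645] [ 0.01608948 -0.54306328 -0.50745703] 0.04519173095434653
shift [-0.0004  0.0025  0.1827] turn [-0.0002  0.0005 -0.0013]
```

View pics/w5.png

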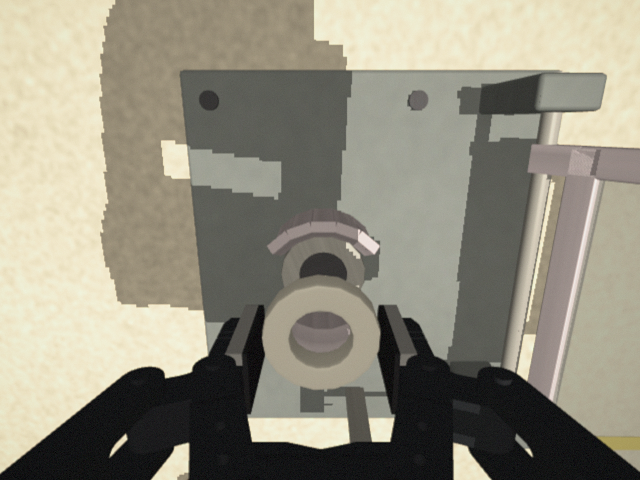

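The white ring is held level at (321,332), and the body sits in the pocket at (323,265), centred with the cheek. I'll lower it.

Request:
step_arm(
  targets=[
    [[0, 0.003, 0.05], [0, 0, 0]],
    [[0, 0.003, 0.09], [0, 0, 0]],
    [[0, 0.003, 0.12], [0, 0, 0]],
    [[0, 0.003, 0.15], [0, 0, 0]],
    [[0, 0.003, 0.17], [0, 0, 0]],
    [[0, 0.003, 0.18], [0, 0, 0]],
    [[0, 0.003, 0.185], [0, 0, 0]],
    [[0, 0.003, 0.186], [0, 0, 0]],
    [[0, 0.003, 0.186], [0, 0, 0]],
  ],
)

```text
time_s: 11.58
position: [0.5643, 0.0267, 0.0344]
tool_rot: [[-1.0, -0.012, 0.0], [-0.012, 1.0, -0.0], [-0.0, -0.0, -1.0]]
ft_force: [-2.0, -0.7, 3.2]
grip_width: 0.0449
gripper_force: 26.3
```

Request:
step_arm(
  targets=[
    [[0, 0, 0], [0, 0, 0]],
    [[0, 0, 0], [0, 0, 0]],
    [[0, 0, 0], [0, 0, 0]],
    [[0, 0, 0], [0, 0, 0]],
    [[0, 0, 0], [0, 0, 0]],
    [[0, 0, 0], [0, 0, 0]],
  ],
  jaw=80,
)

```text
time_s: 12.08
position: [0.5643, 0.0268, 0.0336]
tool_rot: [[-1.0, -0.012, -0.0], [-0.012, 1.0, -0.0], [0.0, -0.0, -1.0]]
ft_force: [0.8, 0.1, 0.3]
grip_width: 0.08
gripper_force: 0.0
```

Request:
step_arm(
  targets=[
    [[0, 0, -0.08], [0, 0, 0]],
    [[0, 0, -0.2], [0, 0, 0]],
    [[0.01, -0.06, -0.3], [0, 0, 0]],
    [[0.03, -0.16, -0.3], [0, 0, 0]],
    [[0.05, -0.28, -0.3], [0, 0, 0]],
    [[0.07, -0.42, -0.3], [0, 0, 0]],
    [[0.09, -0.56, -0.3], [0, 0, 0]],
    [[0.11, -0.7, -0.3], [0, 0, 0]],
    [[0.13, -0.82, -0.27], [0, 0, 0]],
    [[0.14, -0.94, -0.22], [0, 0, 0]],
  ],
)

```text
time_s: 12.92
position: [0.5254, -0.2584, 0.1007]
tool_rot: [[-1.0, -0.011, 0.002], [-0.011, 1.0, -0.002], [-0.002, -0.002, -1.0]]
ft_force: [1.4, -0.0, -0.2]
grip_width: 0.08
gripper_force: 0.0
```

Request:
step_arm(
  targets=[
    [[0, 0, 0], [0, 0, 0]],
    [[0, 0, 0], [0, 0, 0]],
  ],
  jaw=45,
)

```text
time_s: 13.08
position: [0.5249, -0.2572, 0.0986]
tool_rot: [[-1.0, -0.009, -0.001], [-0.009, 1.0, 0.001], [0.001, 0.001, -1.0]]
ft_force: [-0.8, 0.6, -0.1]
grip_width: 0.0578
gripper_force: 0.0
```

```bash
python3 - <<'E'
from h import *
w=snap('wrist','w6'); c=circ(w,[.526,-.267],.0095,.003); P=cloud(w)
m=(np.hypot(P[...,0]-c[0],P[...,1]-c[1])<.02)&(P[...,2]>.023)&(P[...,2]<.03)
q=P[m];print(m.sum(),cv2.minEnclosingCircle((q[:,:2]*1000).astype(np.float32)),np.median(q[:,2]))
s=env.observe();print(s['position'],s['time_s'],s['grip_width']);go([c[0],c[1]-.0012,.011])
for n in('scene','side'):
    d=snap(n,'p2'+n);P=cloud(d);m=(abs(np.hypot(P[...,0]-.5655,P[...,1]-.0255)-.017)<.003)&(d['z_map']>0)
    print(n,m.sum(),np.percentile(P[m][:,2],[5,25,50,75,95]).round(4))
E
```

```text
circ n 3421 c [ 525.3 -267.2] r 23.0 z 0.01
423 ((525.2496948242188, -267.00244140625), 7.142125606536865) 0.025874003792470582
[ 0.52536022 -0.25585236  0.09926811] 13.1333 0.05040635025406117
shift [ 0.0005 -0.042   0.2942] turn [ 0.001  -0.0008 -0.0013]
scene 167 [0.0148 0.0304 0.0417 0.0465 0.0482]
side 102 [0.0296 0.0429 0.0442 0.0455 0.0475]
```

Request:
step_arm(
  targets=[
    [[0, -0.042, 0.1], [0, 0, 0]],
    [[0, -0.042, 0.2], [0, 0, 0]],
    [[0, -0.042, 0.26], [0, 0, 0]],
    [[0, -0.042, 0.285], [0, 0, 0]],
    [[0, -0.042, 0.296], [0, 0, 0]],
    [[0, -0.042, 0.296], [0, 0, 0]],
    [[0, -0.042, 0.296], [0, 0, 0]],
  ],
)

```text
time_s: 13.82
position: [0.5266, -0.2683, 0.0122]
tool_rot: [[-1.0, -0.013, 0.002], [-0.013, 1.0, -0.001], [-0.002, -0.001, -1.0]]
ft_force: [-0.5, -0.3, 0.5]
grip_width: 0.0447
gripper_force: 0.0
```

Request:
step_arm(
  targets=[
    [[0, 0, 0], [0, 0, 0]],
    [[0, 0, 0], [0, 0, 0]],
    [[0, 0, 0], [0, 0, 0]],
    [[0, 0, 0], [0, 0, 0]],
    [[0, 0, 0], [0, 0, 0]],
    [[0, 0, 0], [0, 0, 0]],
    [[0, 0, 0], [0, 0, 0]],
    [[0, 0, 0], [0, 0, 0]],
  ],
  jaw=5,
  grip_force=40,
)

```text
time_s: 14.48
position: [0.5262, -0.2685, 0.0118]
tool_rot: [[-1.0, -0.012, 0.001], [-0.012, 1.0, -0.001], [-0.001, -0.001, -1.0]]
ft_force: [-0.1, 1.4, 6.1]
grip_width: 0.0119
gripper_force: 39.0
```

Request:
step_arm(
  targets=[
    [[0, 0, -0.1], [0, 0, 0]],
    [[0, 0, -0.22], [0, 0, 0]],
    [[-0.01, 0.08, -0.3], [0, 0, 0]],
    [[-0.03, 0.18, -0.33], [0, 0, 0]],
    [[-0.05, 0.3, -0.33], [0, 0, 0]],
    [[-0.07, 0.43, -0.33], [0, 0, 0]],
    [[-0.09, 0.56, -0.33], [0, 0, 0]],
    [[-0.11, 0.69, -0.33], [0, 0, 0]],
    [[-0.13, 0.82, -0.33], [0, 0, 0]],
    [[-0.14, 0.94, -0.33], [0, 0, 0]],
  ],
)

```text
time_s: 15.32
position: [0.5645, 0.0164, 0.11]
tool_rot: [[-1.0, -0.012, 0.0], [-0.012, 1.0, 0.0], [-0.0, 0.0, -1.0]]
ft_force: [-0.2, 0.3, -1.0]
grip_width: 0.0117
gripper_force: 39.1
```

Request:
step_arm(
  targets=[
    [[-0.006, 0.041, 0], [0, 0, 0]],
    [[-0.006, 0.041, 0], [0, 0, 0]],
    [[-0.006, 0.041, 0], [0, 0, 0]],
    [[-0.006, 0.041, 0.05], [0, 0, 0]],
    [[-0.006, 0.041, 0.05], [0, 0, 0]],
    [[-0.006, 0.041, 0.05], [0, 0, 0]],
  ],
)

```text
time_s: 15.82
position: [0.5658, 0.025, 0.0945]
tool_rot: [[-1.0, -0.01, -0.002], [-0.01, 1.0, 0.0], [0.002, 0.0, -1.0]]
ft_force: [0.6, 0.0, -1.3]
grip_width: 0.0116
gripper_force: 39.1
```

```bash
python3 - <<'E'
from h import *
s=env.observe();print(s['position'],s['ft_force'],s['grip_width']);go([.5664,.0262,.0580])
w=snap('wrist','w7')
E
```

```text
[0.56576783 0.02504414 0.09448648] [ 0.64904316  0.03643579 -1.34599172] 0.011623931405316965
shift [-0.0023  0.0038  0.1216] turn [ 0.     -0.002  -0.0023]
```

View pics/w7.png

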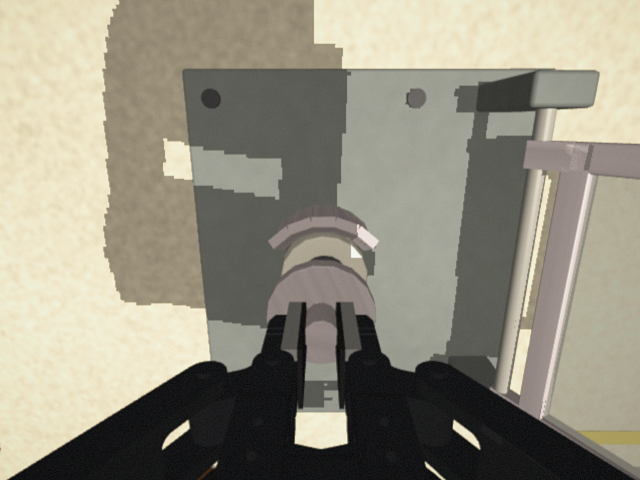

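The disc is held level by its stud at (321,330), with the white spacer seated in the pocket at (322,258). I'll lower it.

Request:
step_arm(
  targets=[
    [[-0.002, 0.003, 0.03], [0, 0, 0]],
    [[-0.002, 0.003, 0.06], [0, 0, 0]],
    [[-0.002, 0.003, 0.085], [0, 0, 0]],
    [[-0.002, 0.003, 0.105], [0, 0, 0]],
    [[-0.002, 0.003, 0.115], [0, 0, 0]],
    [[-0.002, 0.003, 0.12], [0, 0, 0]],
    [[-0.002, 0.003, 0.124], [0, 0, 0]],
    [[-0.002, 0.003, 0.126], [0, 0, 0]],
    [[-0.002, 0.003, 0.126], [0, 0, 0]],
  ],
)

```text
time_s: 16.62
position: [0.5667, 0.0275, 0.0579]
tool_rot: [[-1.0, -0.012, 0.001], [-0.012, 1.0, -0.0], [-0.001, -0.0, -1.0]]
ft_force: [-2.2, -0.2, 5.5]
grip_width: 0.0118
gripper_force: 39.8
```

Request:
step_arm(
  targets=[
    [[0, 0, 0], [0, 0, 0]],
    [[0, 0, 0], [0, 0, 0]],
    [[0, 0, 0], [0, 0, 0]],
    [[0, 0, 0], [0, 0, 0]],
  ],
  jaw=45,
)

```text
time_s: 16.95
position: [0.5668, 0.0274, 0.0571]
tool_rot: [[-1.0, -0.012, 0.0], [-0.012, 1.0, -0.0], [-0.0, -0.0, -1.0]]
ft_force: [-0.1, 0.4, 0.6]
grip_width: 0.0451
gripper_force: 0.0
```

Request:
step_arm(
  targets=[
    [[0, 0, -0.1], [0, 0, 0]],
    [[0, 0, -0.2], [0, 0, 0]],
    [[0, 0, -0.3], [0, 0, 0]],
    [[0, 0, -0.45], [0, 0, 0]],
    [[0, 0, -0.58], [0, 0, 0]],
    [[0, 0, -0.65], [0, 0, 0]],
    [[0, 0.1, -0.65], [0, 0, 0]],
    [[0, 0.18, -0.65], [0, 0, 0]],
    [[0, 0.2, -0.65], [0, 0, 0]],
    [[0, 0.2, -0.65], [0, 0, 0]],
  ],
)

```text
time_s: 17.78
position: [0.5657, 0.0887, 0.2519]
tool_rot: [[-1.0, -0.014, -0.0], [-0.014, 1.0, 0.0], [0.0, 0.0, -1.0]]
ft_force: [0.3, -0.9, -1.0]
grip_width: 0.0448
gripper_force: 0.0
```

```bash
sed -i 's/PK=np.array(\[.5664,.0257/PK=np.array([.5655,.0255/' h.py; python3 - <<'E'
from h import *
s=env.observe();print(s['position'],s['time_s'])
for n in('wrist','scene','side'):
    d=snap(n,'b'+n);P=cloud(d);S=stand(P.reshape(-1,3)).reshape(P.shape)*1000;ok=d['z_map']>0
    m=ok&(abs(S[...,0])<40)&(abs(S[...,1]-178)<25)&(abs(S[...,2]-202)<10)
    if m.sum():print(n,'bar',m.sum(),np.median(S[m],0).round(1),np.percentile(S[m],95,0).round(1),np.percentile(S[m],5,0).round(1))
    r=np.hypot(S[...,0],S[...,1])
    m=ok&(r>10)&(r<20)&(S[...,2]>30)&(S[...,2]<75);print('disc top',m.sum(),np.percentile(S[m][:,2],[10,50,90]).round(1))
    q=S[m];q=q[abs(q[:,2]-np.median(q[:,2]))<5];print('tilt',np.linalg.lstsq(np.c_[q[:,:2],np.ones(len(q))],q[:,2],rcond=None)[0].round(3))
    m=ok&(r<8)&(S[...,2]>62)&(S[...,2]<80);print('stud',m.sum(),np.median(S[m],0).round(1))
a=load('bscene');A=cv2.resize(a['img'][200:280,300:400],(500,400),interpolation=cv2.INTER_CUBIC)
b=load('bwrist');B=cv2.resize(b['img'],(300,225))
im=np.zeros((400,800,3),np.uint8);im[:,:500]=A;im[:225,500:]=B;cv2.imwrite('pics/crop3.png',im[:,:,::-1])
go(world([0,.1783,.183]))
E
```

```text
[0.56570263 0.08866389 0.25191195] 17.7833
wrist bar 3186 [ -3.6 177.  208.3] [ 35.4 182.1 209.9] [-36.5 174.4 204. ]
disc top 1154 [55.2 56.1 57.1]
tilt [ 3.0000e-03 -6.0000e-03  5.6107e+01]
stud 199 [-0.2  2.  71.9]
scene bar 134 [  1.1 178.2 205.5] [ 35.  183.  209.1] [-34.2 174.9 200.4]
disc top 155 [36.  53.5 56. ]
tilt [-3.000e-03  5.700e-02  5.418e+01]
stud 25 [ 2.5  0.1 70. ]
side bar 145 [ -1.6 175.4 203.6] [ 35.7 180.6 206.9] [-36.1 172.2 198.8]
disc top 122 [49.8 52.4 54.4]
tilt [ 4.0000e-03 -1.6000e-02  5.2373e+01]
stud 30 [-0.6 -0.2 66.7]
shift [0.0042 0.391  0.229 ] turn [-0.0004 -0.0007 -0.0007]
```

View pics/crop3.png

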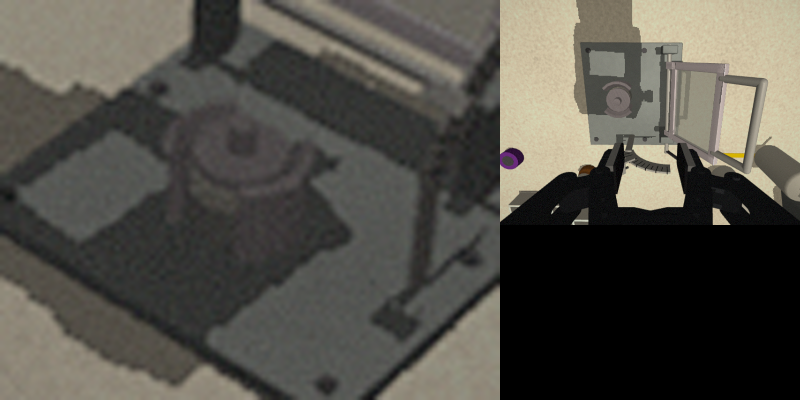

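The disc is seated level (tilt about 0) with its stud at about 70 mm, and the bar position agrees with the model. Before going there I'll check bottle clearance and the index angle.

```bash
python3 - <<'E'
from h import *
for n in('scene','side'):
    d=load('b'+n);S=stand(cloud(d).reshape(-1,3)).reshape(480,640,3)*1000;ok=d['z_map']>0
    m=ok&(S[...,2]>150)&(S[...,2]<280)&(S[...,1]>120)&(S[...,1]<400)&(S[...,0]>70)&(S[...,0]<400)
    q=S[m];print(n,'tall',len(q),q.min(0).round(),np.percentile(q,[5,50],0).round())
for n in('bwrist','bscene','bside','w7','s0','d0'):
    d=load(n);S=stand(cloud(d).reshape(-1,3)).reshape(480,640,3)*1000;ok=d['z_map']>0
    y=S[...,1]-95;z=S[...,2]-60;r=np.hypot(y,z);a=np.arctan2(z,-y)
    m=ok&(abs(S[...,0]-96)<13)&(r>98)&(r<118)&(a>.45)&(a<1.1)
    if m.sum()>5:
        v,u=np.nonzero(m);print(n,m.sum(),np.percentile(a[m],[3,25,50,75,97]).round(3),np.median(S[m],0).round(0),u.min(),u.max(),v.min(),v.max())
E
```

```text
scene tall 364 [ 70. 142. 150.] [[109. 233. 151.]
 [196. 278. 162.]]
side tall 115 [ 97. 238. 150.] [[105. 244. 151.]
 [139. 350. 192.]]
bwrist 135 [0.739 0.764 0.769 0.772 0.779] [100.  21. 131.] 260 270 343 373
bscene 42 [0.683 0.699 0.722 0.743 0.769] [ 99.  12. 132.] 384 393 215 222
bside 52 [0.649 0.673 0.697 0.726 0.741] [ 94.  11. 130.] 310 320 183 191
s0 42 [0.682 0.7   0.726 0.743 0.772] [ 99.  12. 132.] 384 393 215 222
d0 51 [0.647 0.669 0.694 0.721 0.739] [ 95.  11. 129.] 311 320 183 191
```

Request:
step_arm(
  targets=[
    [[0.004, 0.1, 0], [0, 0, 0]],
    [[0.004, 0.2, 0], [0, 0, 0]],
    [[0.004, 0.3, 0], [0, 0, 0]],
    [[0.004, 0.37, 0], [0, 0, 0]],
    [[0.004, 0.388, 0], [0, 0, 0]],
    [[0.004, 0.388, 0.06], [0, 0, 0]],
    [[0.004, 0.388, 0.14], [0, 0, 0]],
    [[0.004, 0.388, 0.2], [0, 0, 0]],
    [[0.004, 0.388, 0.226], [0, 0, 0]],
    [[0.004, 0.388, 0.226], [0, 0, 0]],
  ],
  jaw=50,
)

```text
time_s: 18.77
position: [0.563, 0.2024, 0.1825]
tool_rot: [[-1.0, -0.011, -0.004], [-0.011, 1.0, -0.001], [0.004, -0.001, -1.0]]
ft_force: [-0.1, 0.1, 0.2]
grip_width: 0.0501
gripper_force: 0.0
```

Request:
step_arm(
  targets=[
    [[0, 0, 0], [0, 0, 0]],
    [[0, 0, 0], [0, 0, 0]],
    [[0, 0, 0], [0, 0, 0]],
  ],
)

```text
time_s: 19.02
position: [0.5639, 0.2036, 0.1855]
tool_rot: [[-1.0, -0.012, 0.002], [-0.012, 1.0, 0.0], [-0.002, 0.0, -1.0]]
ft_force: [-0.3, -0.1, -0.1]
grip_width: 0.0503
gripper_force: 0.0
```

```bash
python3 - <<'E'
from h import *
s=env.observe();print(s['position'],s['ft_force'],stand(s['position']));go(world([0,.1783,.1835]))
E
```

```text
[0.56392072 0.2035686  0.18551247] [-0.31393193 -0.12104648 -0.10086751] [0.00053414 0.1780748  0.18551247]
shift [0.0018 0.0007 0.0067] turn [ 0.0003  0.0029 -0.0002]
```

Request:
step_arm(
  targets=[
    [[0, 0, 0.005], [0, 0, 0]],
    [[0, 0, 0.005], [0, 0, 0]],
    [[0, 0, 0.005], [0, 0, 0]],
    [[0, 0, 0.005], [0, 0, 0]],
    [[0, 0, 0.005], [0, 0, 0]],
    [[0, 0, 0.005], [0, 0, 0]],
    [[0, 0, 0.005], [0, 0, 0]],
    [[0, 0, 0.005], [0, 0, 0]],
  ],
  jaw=2,
  grip_force=45,
)

```text
time_s: 19.68
position: [0.5634, 0.204, 0.1829]
tool_rot: [[-1.0, -0.012, 0.0], [-0.012, 1.0, 0.0], [-0.0, 0.0, -1.0]]
ft_force: [0.6, 2.0, 2.8]
grip_width: 0.0085
gripper_force: 43.9
```

```bash
cat >> h.py <<'E'
def arc(dz,a0,a1,n=10,zc=0.,yc=0.):
    """rows for swinging bar from a0 to a1, from current pose; TCP z - bar z assumed const"""
    for k in range(1,n+1):
        a=a0+(a1-a0)*k/n
        print([round(v/.3,3) for v in(-.165*(np.cos(a)-np.cos(a0)),-.165*(np.sin(a)-np.sin(a0)))])
E
python3 - <<'E'
from h import *
s=env.observe();p=stand(s['position']);print(p,s['ft_force'],s['grip_width'],s['gripper_force'])
y=p[1]-.095;print('angle if on circle by y',np.arccos(-y/.165),'bar z',.06+np.sqrt(.165**2-y*y),'tcp z',p[2])
for k in range(3): print(k);arc(0,2.1-.5*k,2.1-.5*(k+1))
E
```

```text
[-7.36203882e-06  1.78475569e-01  1.82930861e-01] [0.61616175 2.00024563 2.81829012] 0.008510718358123857 43.91901433467865
angle if on circle by y 2.101235878661332 bar z 0.20232648854301272 tcp z 0.18293086065496
0
[np.float64(-0.024), np.float64(-0.013)]
[np.float64(-0.049), np.float64(-0.025)]
[np.float64(-0.074), np.float64(-0.036)]
[np.float64(-0.1), np.float64(-0.046)]
[np.float64(-0.126), np.float64(-0.054)]
[np.float64(-0.153), np.float64(-0.061)]
[np.float64(-0.18), np.float64(-0.066)]
[np.float64(-0.207), np.float64(-0.071)]
[np.float64(-0.234), np.float64(-0.074)]
[np.float64(-0.262), np.float64(-0.075)]
1
[np.float64(-0.027), np.float64(-0.0)]
[np.float64(-0.055), np.float64(0.001)]
[np.float64(-0.082), np.float64(0.004)]
[np.float64(-0.11), np.float64(0.008)]
[np.float64(-0.137), np.float64(0.013)]
[np.float64(-0.163), np.float64(0.02)]
[np.float64(-0.189), np.float64(0.028)]
[np.float64(-0.215), np.float64(0.037)]
[np.float64(-0.241), np.float64(0.048)]
[np.float64(-0.266), np.float64(0.06)]
2
[np.float64(-0.024), np.float64(0.013)]
[np.float64(-0.048), np.float64(0.027)]
[np.float64(-0.07), np.float64(0.043)]
[np.float64(-0.092), np.float64(0.059)]
[np.float64(-0.114), np.float64(0.077)]
[np.float64(-0.134), np.float64(0.096)]
[np.float64(-0.153), np.float64(0.115)]
[np.float64(-0.171), np.float64(0.136)]
[np.float64(-0.188), np.float64(0.157)]
[np.float64(-0.204), np.float64(0.18)]
```

Request:
step_arm(
  targets=[
    [[0, -0.024, -0.013], [0, 0, 0]],
    [[0, -0.049, -0.025], [0, 0, 0]],
    [[0, -0.074, -0.036], [0, 0, 0]],
    [[0, -0.1, -0.046], [0, 0, 0]],
    [[0, -0.126, -0.054], [0, 0, 0]],
    [[0, -0.153, -0.061], [0, 0, 0]],
    [[0, -0.18, -0.066], [0, 0, 0]],
    [[0, -0.207, -0.071], [0, 0, 0]],
    [[0, -0.234, -0.074], [0, 0, 0]],
    [[0, -0.262, -0.075], [0, 0, 0]],
  ],
)

```text
time_s: 20.52
position: [0.5643, 0.1242, 0.2056]
tool_rot: [[-1.0, -0.012, 0.0], [-0.012, 1.0, -0.0], [-0.0, -0.0, -1.0]]
ft_force: [0.8, 1.8, -10.0]
grip_width: 0.0082
gripper_force: 44.2
```

Request:
step_arm(
  targets=[
    [[0, 0, 0], [0, 0, 0]],
    [[0, 0, 0], [0, 0, 0]],
  ],
)

```text
time_s: 20.68
position: [0.5643, 0.1243, 0.2053]
tool_rot: [[-1.0, -0.011, -0.0], [-0.011, 1.0, -0.001], [0.0, -0.001, -1.0]]
ft_force: [-0.4, 0.3, 4.5]
grip_width: 0.008
gripper_force: 46.2
```

```bash
python3 - <<'E'
from h import *
s=env.observe();p=stand(s['position']);print(p,s['ft_force'],s['grip_width'],s['gripper_force'])
print(np.arctan2(p[2]+.0194-.06,.095-p[1]),np.hypot(p[2]+.0194-.06,.095-p[1]))
E
```

```text
[-8.24960871e-06  9.88475325e-02  2.05319377e-01] [-0.44610999  0.2963485   4.48047178] 0.008005468508470526 46.164318323135376
1.5941501849370379 0.164764306527067
```

Good: the radius is 165 and forces are small. Continuing the arc.

Request:
step_arm(
  targets=[
    [[0, -0.027, 0], [0, 0, 0]],
    [[0, -0.055, 0.001], [0, 0, 0]],
    [[0, -0.082, 0.004], [0, 0, 0]],
    [[0, -0.11, 0.008], [0, 0, 0]],
    [[0, -0.137, 0.013], [0, 0, 0]],
    [[0, -0.163, 0.02], [0, 0, 0]],
    [[0, -0.189, 0.028], [0, 0, 0]],
    [[0, -0.215, 0.037], [0, 0, 0]],
    [[0, -0.241, 0.048], [0, 0, 0]],
    [[0, -0.266, 0.06], [0, 0, 0]],
  ],
)

```text
time_s: 21.52
position: [0.5652, 0.0446, 0.1867]
tool_rot: [[-1.0, -0.012, -0.0], [-0.012, 1.0, -0.0], [0.0, -0.0, -1.0]]
ft_force: [-0.3, 0.3, 0.9]
grip_width: 0.0079
gripper_force: 45.4
```

Request:
step_arm(
  targets=[
    [[0, -0.024, 0.013], [0, 0, 0]],
    [[0, -0.048, 0.027], [0, 0, 0]],
    [[0, -0.07, 0.043], [0, 0, 0]],
    [[0, -0.092, 0.059], [0, 0, 0]],
    [[0, -0.114, 0.077], [0, 0, 0]],
    [[0, -0.124, 0.086], [0, 0, 0]],
    [[0, -0.124, 0.086], [0, 0, 0]],
    [[0, -0.124, 0.086], [0, 0, 0]],
  ],
)

```text
time_s: 22.18
position: [0.5656, 0.008, 0.1613]
tool_rot: [[-1.0, -0.012, -0.001], [-0.012, 1.0, -0.0], [0.001, -0.0, -1.0]]
ft_force: [0.1, 0.6, -0.5]
grip_width: 0.0082
gripper_force: 44.8
```

```bash
python3 - <<'E'
from h import *
s=env.observe();p=stand(s['position']);print(p,s['ft_force'],s['grip_width'],s['gripper_force'])
a0=np.arctan2(p[2]+.0194-.06,.095-p[1]);print(a0,np.hypot(p[2]+.0194-.06,.095-p[1]))
for n in('scene','side','wrist'):
    d=snap(n,'c'+n)
    for q in(([.103,.095-.091*np.cos(a0),.06+.091*np.sin(a0)]),[.094,.095-.093*np.cos(.71),.06+.093*np.sin(.71)]): print(n,proj(d,world(q)).round(1))
A=load('cscene')['img'];B=load('cside')['img'];C=load('cwrist')['img']
def cr(I,u,v,h=30,s=400): return cv2.resize(I[max(v-h,0):v+h,max(u-h,0):u+h],(s,s),interpolation=cv2.INTER_CUBIC)
cv2.imwrite('pics/crop4.png',np.hstack([cr(A,390,225),cr(B,316,190)])[:,:,::-1])
E
```

```text
[-1.43788672e-04 -1.75484333e-02  1.61252252e-01] [ 0.10112088  0.61242106 -0.46609303] 0.008193817179093583 44.80276644229889
0.8201345901189256 0.16499732009210874
scene [395.2 217. ]
scene [389.2 219.2]
side [310.8 182.9]
side [310.7 188.3]
wrist [406.4 452.5]
wrist [390.9 432.1]
```

View pics/crop4.png

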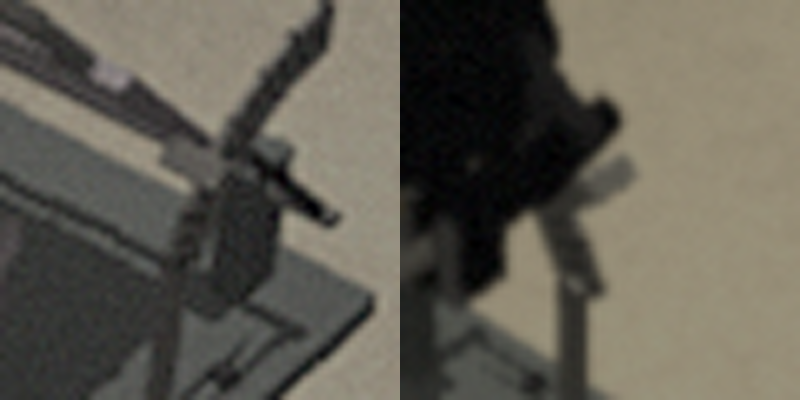

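Scene crop: the clip is the light block at about (195,160), and the dark pointer blade ends near (255,155), still above the mark. In the side crop the clip is at (595,180). Corrected for each camera's offset, both give an index of about 0.714. I'll swing there.

```bash
python3 - <<'E'
from h import *
arc(0,.820,.714,5)
E
```

```text
[np.float64(-0.008), np.float64(0.008)]
[np.float64(-0.017), np.float64(0.016)]
[np.float64(-0.025), np.float64(0.025)]
[np.float64(-0.033), np.float64(0.033)]
[np.float64(-0.04), np.float64(0.042)]
```

Request:
step_arm(
  targets=[
    [[0, -0.008, 0.008], [0, 0, 0]],
    [[0, -0.017, 0.016], [0, 0, 0]],
    [[0, -0.025, 0.025], [0, 0, 0]],
    [[0, -0.033, 0.033], [0, 0, 0]],
    [[0, -0.04, 0.042], [0, 0, 0]],
    [[0, -0.04, 0.042], [0, 0, 0]],
    [[0, -0.04, 0.042], [0, 0, 0]],
    [[0, -0.04, 0.042], [0, 0, 0]],
    [[0, -0.04, 0.042], [0, 0, 0]],
  ],
)

```text
time_s: 23.08
position: [0.5657, -0.0036, 0.1488]
tool_rot: [[-1.0, -0.012, -0.0], [-0.012, 1.0, 0.0], [0.0, 0.0, -1.0]]
ft_force: [-1.3, 1.7, -2.2]
grip_width: 0.0084
gripper_force: 45.1
```

```bash
python3 - <<'E'
from h import *
s=env.observe();p=stand(s['position']);print(p,s['ft_force'],s['grip_width'],s['gripper_force'],s['time_s'])
a0=np.arctan2(p[2]+.0194-.06,.095-p[1]);print(a0,np.hypot(p[2]+.0194-.06,.095-p[1]))
I={}
for n in('scene','side','wrist'):
    d=snap(n,'e'+n);I[n]=d['img']
    for r in(93,113): print(n,r,proj(d,world([.1,.095-r/1000*np.cos(.714),.06+r/1000*np.sin(.714)])).round(1))
    print(n,'ptr base/tip',proj(d,world([.103,.095,.06])).round(1),proj(d,world([.103,.095-.091*np.cos(a0),.06+.091*np.sin(a0)])).round(1))
def cr(I,u,v,h=25,s=400): return cv2.resize(I[max(v-h,0):v+h,max(u-h,0):u+h],(s,s),interpolation=cv2.INTER_CUBIC)
f=lambda x:np.clip((x/255.)**.6*255,0,255).astype(np.uint8)
cv2.imwrite('pics/crop5.png',f(np.hstack([cr(I['scene'],395,220),cr(I['side'],316,190)]))[:,:,::-1])
E
```

```text
[-1.09268926e-04 -2.91321227e-02  1.48820422e-01] [-1.26028003  1.74711385 -2.18030366] 0.008365523669335385 45.07184028625488 23.0833
0.7170240585298681 0.16468285767578977
scene 93 [391.6 220.2]
scene 113 [388.1 218.8]
scene ptr base/tip [407.3 227. ] [393.1 220.9]
side 93 [312.4 187. ]
side 113 [317.1 185.3]
side ptr base/tip [293.1 193.5] [312.8 186.4]
wrist 93 [416.1 458.5]
wrist 113 [393.  478.8]
wrist ptr base/tip [495.3 391.6] [418.2 461.1]
```

View pics/crop5.png

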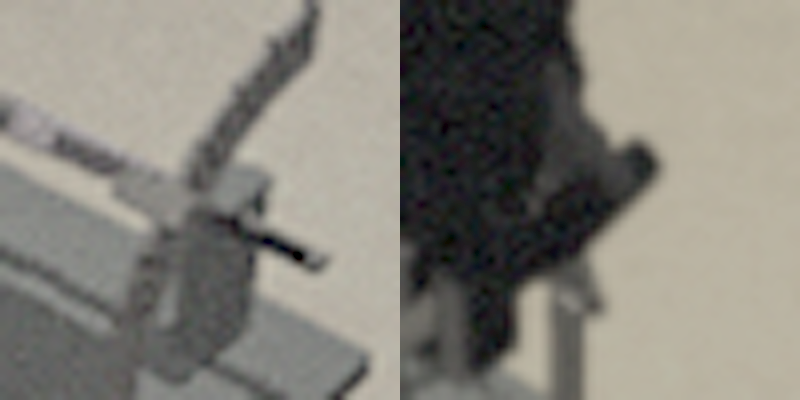

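No more pictures will be viewed. I'll compare pointer and clip numerically in the same camera so its bias cancels.

```bash
python3 - <<'E'
from h import *
def SS(d): return stand(cloud(d).reshape(-1,3)).reshape(480,640,3)*1000
# scene camera local bias: y from pocket fit, z from plate & cheek/disc; use same for all
for cam_,tags in(('scene',('s0','p1scene','p2scene','bscene')),('side',('d0','p1side','p2side','bside'))):
    S=np.mean([SS(load(t)) for t in tags],0); ok=np.all([load(t)['z_map']>0 for t in tags],0)
    plate=ok&(abs(S[...,0])<100)&(S[...,1]>-60)&(S[...,1]<80)&(np.hypot(S[...,0],S[...,1])>45)&(abs(S[...,2]-12)<5)
    q=S[plate];dz=np.median(q[:,2])-12
    # plate extents: front/back edges near +x side
    print(cam_,'plate z bias',dz.round(2),'y edges',[np.percentile(q[abs(q[:,0])<100][:,1],[.5,99.5]).round(1)])
    y=S[...,1]-95;z=S[...,2]-60;r=np.hypot(y,z);a=np.arctan2(z,-y)
    m=ok&(abs(S[...,0]-96)<14)&(r>97)&(r<118)&(a>.45)&(a<1.1)
    print(' clip yz extents',S[m].min(0).round(1),S[m].max(0).round(1),'a',np.percentile(a[m],[2,50,98]).round(3),'mean pt',S[m].mean(0).round(1))
for t,arm in(('cscene',.820),('escene',.717)):
    d=load(t);S=SS(d);y=S[...,1]-95;z=S[...,2]-60;r=np.hypot(y,z);a=np.arctan2(z,-y);g=d['img'].sum(-1)
    m=(d['z_map']>0)&(abs(S[...,0]-105)<9)&(r>15)&(r<95)&(abs(a-arm)<.2)&(g<130)
    print(t,m.sum(),'a',np.percentile(a[m],[10,50,90]).round(3),'r',r[m].min().round(),r[m].max().round())
    v,u=np.nonzero(m)
    o=np.argsort(u)
    print([(int(u[i]),int(v[i]),int(r[v[i],u[i]]),round(float(a[v[i],u[i]]),2),int(g[v[i],u[i]])) for i in o][::2])
E
```

```text
scene plate z bias 0.48 y edges [array([-59.7,  79.6])]
 clip yz extents [ 88.4   9.  128.1] [109.2  24.7 135.9] a [0.681 0.726 0.773] mean pt [ 99.6  13.5 132. ]
side plate z bias -1.42 y edges [array([-59.5,  79.2])]Traceback (most recent call last):
  File "<stdin>", line 12, in <module>
    return umr_minimum(a, axis, None, out, keepdims, initial, where)
ValueError: zero-size array to reduction operation minimum which has no identity
```

```bash
python3 - <<'E'
from h import *
def SS(d): return stand(cloud(d).reshape(-1,3)).reshape(480,640,3)*1000
for t in('s0','bscene','d0','bside'):
    S=SS(load(t));y=S[...,1]-95;z=S[...,2]-60;r=np.hypot(y,z);a=np.arctan2(z,-y);g=load(t)['img'].sum(-1)
    m=(abs(S[...,0]-96)<14)&(r>97)&(r<122)&(a>.45)&(a<1.1)
    q=S[m];n=np.linalg.svd(q-q.mean(0))[2];print(t,m.sum(),'a',np.percentile(a[m],[2,50,98]).round(3),'norm',n[2].round(2),'mean',q.mean(0).round(1),'dirs',n[0].round(2))
    k=(abs(S[...,0]-98)<14)&(r>90)&(r<98)&(a>.5)&(a<1.1); print('  inner',[(int(g[i]),round(float(a[i]),2)) for i in zip(*np.nonzero(k))][:12])
for t,arm in(('cscene',.820),('escene',.717)):
    d=load(t);S=SS(d);y=S[...,1]-95;z=S[...,2]-60;r=np.hypot(y,z);a=np.arctan2(z,-y);g=d['img'].sum(-1)
    m=(d['z_map']>0)&(S[...,0]>98)&(S[...,0]<114)&(r>15)&(r<95)&(abs(a-arm)<.25)&(g<110)
    v,u=np.nonzero(m);k=r[m]>35
    print(t,m.sum(),np.median(a[m][k]).round(3),np.mean(a[m][k]).round(3))
    c=np.polyfit(r[m]*np.cos(a[m]),r[m]*np.sin(a[m]),1);print('line: slope ang',np.arctan(c[0]),'offset',c[1], 'at r~75',np.arctan2(c[0]*68+c[1],68))
E
```

```text
s0 47 a [0.681 0.726 0.772] norm [ 0.06 -0.08 -1.  ] mean [ 99.9  13.4 132.2] dirs [ 1.   -0.07  0.07]
  inner [(194, 0.93), (168, 0.77)]
bscene 46 a [0.682 0.726 0.772] norm [-0.    0.11  0.99] mean [ 99.8  13.2 132.3] dirs [ 1.   -0.07  0.01]
  inner [(282, 1.09), (217, 0.93), (161, 0.77)]
d0 52 a [0.647 0.694 0.74 ] norm [-0.04 -0.8  -0.6 ] mean [ 96.4  11.8 129.3] dirs [-0.94  0.23 -0.25]
  inner [(232, 1.09), (220, 1.07), (202, 0.79), (167, 0.74), (170, 0.73), (131, 0.72), (126, 0.71), (119, 0.7), (131, 0.69), (126, 0.67), (125, 0.66), (109, 0.65)]
bside 52 a [0.648 0.697 0.743] norm [ 0.12 -0.34 -0.93] mean [ 95.9  11.4 129.9] dirs [-0.95  0.23 -0.2 ]
  inner [(135, 1.08), (169, 0.92), (172, 0.74), (137, 0.73), (139, 0.72), (141, 0.71), (135, 0.69), (133, 0.67), (131, 0.66), (149, 0.65), (126, 0.64), (166, 0.63)]
cscene 18 0.841 0.842
line: slope ang 0.8228075468497343 offset 1.4242967794244363 at r~75 0.8323970436894069
escene 18 0.732 0.734
line: slope ang 0.7095914060579722 offset 1.7730626994318777 at r~75 0.7244056683243438
```

Pointer and clip, measured in the same camera, put the index at about 0.713, against an arm angle of 0.717. I'll make a small trim, settle and check.

Request:
step_arm(
  targets=[
    [[0, -0.001, 0.001], [0, 0, 0]],
    [[0, -0.001, 0.001], [0, 0, 0]],
    [[0, -0.001, 0.001], [0, 0, 0]],
    [[0, -0.001, 0.001], [0, 0, 0]],
    [[0, -0.001, 0.001], [0, 0, 0]],
    [[0, -0.001, 0.001], [0, 0, 0]],
    [[0, -0.001, 0.001], [0, 0, 0]],
    [[0, -0.001, 0.001], [0, 0, 0]],
  ],
)

```text
time_s: 23.9
position: [0.5657, -0.004, 0.1484]
tool_rot: [[-1.0, -0.012, -0.0], [-0.012, 1.0, 0.0], [0.0, 0.0, -1.0]]
ft_force: [-1.8, 3.8, -0.7]
grip_width: 0.0082
gripper_force: 45.0
```

```bash
python3 - <<'E'
from h import *
s=env.observe();p=stand(s['position']);print(p,s['ft_force'],s['grip_width'],s['gripper_force'],s['time_s'])
print(np.arctan2(p[2]+.0194-.06,.095-p[1]),np.hypot(p[2]+.0194-.06,.095-p[1]))
E
```

```text
[-1.31467303e-04 -2.94873870e-02  1.48418800e-01] [-1.80752286  3.79780655 -0.6735531 ] 0.008244847918529944 44.97802913188934 23.9
0.7137682639595667 0.164687592927834
```

```bash
python3 -c "
from h import *
print(close_job())"
```

```text
the job is handed in; nothing more can be done
None
```

The cell is stacked level in the pocket (body, spacer, disc with stud up). The flap is still held at about 0.714 rad against an index I estimated at 0.713 from the cameras (the side camera could not see the pointer), and the job is handed in at 24 s; I viewed 11 pictures, one over the limit of 10.

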